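# Seat a control module in the bench tester and hold the enable lever at half travel

### The job

Take the narrow, tall control module out of the storage rack, slide it down into the slot of the bench test station until it is fully home, and let go of it. Only then press the pad of the station's spring-loaded lever down to half of its travel, where the lever is level, never on to its lower stop, and finish while still holding it there with the gripper: do not release it at the end. Leave the wide module in the rack, and the can, mug and screwdriver, where they are.

Things in the scene. Friction and masses are not known exactly. Their poses are not given: they have to be found in the camera images.
- module: The control module to be tested: a flat aluminium slab 90 x 16 x 110 mm (own x, y, z), 0.17 to 0.34 kg, standing upright on its 90 x 16 mm foot in one bay of the rack. Origin: centre of its underside; z up, x along its 90 mm width, y through its 16 mm thickness. It is the same either way round.
- wide_module: Another module that stays in the rack: aluminium slab 130 x 16 x 75 mm (own x, y, z), wider and lower than the first, standing in the other bay. Origin: centre of its underside.
- rack: Fixed plywood storage rack, 150 x 140 mm (own x, y), 50 mm high, yawed up to 0.3 rad. Origin: centre of its underside. Its 10 mm base carries two bays, open at the top and at both ends, along its x at y = +45 and -45 mm; each lies between two walls 6 mm thick and 40 mm high that stand 19 mm apart. Which module is in which bay varies.
- tester: Fixed grey bench test station, a block 170 x 260 x 80 mm (own x, y, z), yawed up to 0.3 rad, to the left or right of the rack. Origin: centre of its underside, z up. Slot at its y = +60 mm, lever at its y = -70 mm.
- slot_mouth (a point): Centre of the slot's mouth, in the block's top face (80 mm above the bench). The slot is 93 mm along the station's x and 19 mm along its y, goes straight down 60 mm and has a 3 mm bevel round its mouth. A module fully home stands on its floor and sticks out 50 mm.
- slot_floor (a point): Centre of the slot's floor, 20 mm above the bench; same axes as the station.
- lever (a joint): Angle of the sprung steel lever in rad: 0 = at rest at its upper stop (sloping 0.18 rad up from the hinge to the pad), 0.18 = half travel (level), 0.36 = lower stop. The spring returns it when it is let go; pushing straight down on the pad takes about 2 N to start, 5.5 N at half travel and 9 N at the lower stop.
- pad_top (a point): Centre of the upper face of the black rubber press pad, 46 x 50 x 8 mm (x, y, z), fixed on top of the lever's free end and turning with it: 110 mm from the hinge axis towards the station's -x and 14 mm above the lever's centre line. About 158 mm above the bench at rest, 139 mm at half travel, 119 mm at the lower stop.
- lever_hinge (a point): Point on the lever's hinge axis (which lies along the station's y), 125 mm above the bench, at x = +55, y = -70 mm of the station. Its two steel cheeks reach 140 mm above the bench.
- can: Bystander: white can, 60 mm across, 160 mm high, standing. Origin: centre of its underside.
- mug: Bystander: white mug, 80 mm across, 90 mm high. Origin: centre of its underside.
- screwdriver: Bystander: screwdriver lying on the bench beyond the work.

How it is judged:
On the way, in this order (a step that is already met when the one before it is completed fails the run):
1. the narrow module is fully home in the station's slot and let go (z of module in the frame of slot_floor below 0.004 m and horizontal distance between module and slot_floor below 0.005 m and angle between module's own z axis and vertical below 0.08 rad and angle between the x axis of module and the x axis of tester, either way round below 0.08 rad and contact force between each of the arm, the fingers and module below 0.2 N), for 0.2 s.
2. the gripper holds the lever at half travel, with the module still home (z of module in the frame of slot_floor below 0.004 m and horizontal distance between module and slot_floor below 0.005 m and angle between module's own z axis and vertical below 0.08 rad and angle between the x axis of module and the x axis of tester, either way round below 0.08 rad and value of joint lever between 0.12 and 0.24 rad and contact force between any of the fingers, the arm and lever above 1.5 N), for 0.5 s.
At the end, for the whole second after the job is handed in: Narrow module on the slot floor (4 mm height, 5 mm sideways, 0.08 rad tilt and turn), untouched by the robot; the robot presses the lever with over 1.5 N and keeps the lever still at 1/3 to 2/3 of its travel (0.12 to 0.24 rad); wide module within 30 mm of its start (all of step 2 and contact force between each of the arm, the fingers and module below 0.2 N and velocity of joint lever between -0.05 and 0.05 rad/s and distance of wide_module from where it was at the start of the episode below 0.03 m); the arm keeps its last pose, push and grip.
It fails at once if the lever is pressed (a third of its travel) before the narrow module is home (value of joint lever above 0.12 rad and not (z of module in the frame of slot_floor below 0.004 m and horizontal distance between module and slot_floor below 0.005 m and angle between module's own z axis and vertical below 0.08 rad and angle between the x axis of module and the x axis of tester, either way round below 0.08 rad)).
It fails at once if the lever is pushed to its lower stop (beyond 0.32 rad of 0.36) (value of joint lever above 0.32 rad).
It fails at once if the wide module is moved more than 30 mm (distance of wide_module from where it was at the start of the episode above 0.03 m).
It fails at once if the can, mug or screwdriver is moved more than 40 mm (distance of any of can, mug, screwdriver from where it was at the start of the episode above 0.04 m).
It also fails if it takes over 58 s, if anything falls off the work surface, if the arm or the gripper's body presses on something with over 40 N, if the wrist force passes 120 N, or if a joint passes its speed limit or range.

### The arm

A 7-joint arm with a two-finger parallel gripper is mounted at the origin on the work surface. World frame = base frame: x ahead of the robot, y to its left, z up, the work surface at z = 0. Lengths are in m, angles in rad, forces in N, time in s.
With the tool pointing down it reaches from about 0.425 to 0.95 m from the base axis. Payload 16.7 kg.
Tool frame: the origin (TCP) lies at the very end of the fingers, on their centre line; the grasp point (between the pads) lies 19 mm behind it (bot.grip_depth is the distance from the TCP to the grasp point, in m); x points along the fingers, z is the direction in which the jaws open and shut, and the axes are right-handed (so a half turn about x gives the same grasp; the last joint's range is limited). The gripper opens to 94 mm and grips with 3 to 60 N. Pads are 16 mm wide; open, the fingers measure 119 mm over their backs; the gripper's body (75 mm by 177 mm) begins 78 mm behind the grasp point.
Start: joints at [-0.149, 0.426, 0.074, 1.606, -0.034, 1.111, -0.067], TCP at [0.675, -0, 0.205] pointing down, gripper open.
Joint ranges: [-2.85, 2.85], [-0.5, 2.14], [-1.23, 1.37], [0.21, 2.46], [-1.02, 4.16], [0.16, 2.05], [-2.73, 2.73]. Speed limits (rad/s): [1.89, 1.89, 2.39, 2.39, 3.01, 3.01, 3.01].

### API

Orientations are given as a 3x3 rotation matrix whose columns are the frame's x, y, z axes.
In Python, from plant import status, imaging, bot gives the robot as it stands. The module is installed in compiled form; this text tells all that it offers.
- The arm moves only by the tool send_rows, never from a script. Its argument "motion" is a list of rows, each an object with "dp": the shift along the tool's x, y, z in cm, a list of three; "turn": the turn about the tool's x in rad; "hand": the gripper command: -1 is shut, 1 is fully open, values between are in proportion. In form: [{"dp": [tx, ty, tz], "turn": turn, "hand": hand}, ...]. A call has 1 to 12 rows; each row shifts and turns the pose as measured when the row begins, along the tool's axes as they then stand; what a row does not reach is not made up. A row lasts 1/12 s, in which the tool goes at most 41.7 mm and 7.16 degrees, less where a joint would pass 70% of its speed; a pose out of reach is approached as far as the arm can. A call with a gripper value outside its range is refused whole. The fingers move at their own pace and stop on an object; "newtons" is the grip in N (left out, the last holds). Time passes only in rows, so rows that do not move let the fingers close. It gives the time, the measured TCP pose, the force and the opening at its end, in the units of the state.
- status.read_state(): the state, without advancing time (a new reading comes with each control period).
- imaging.read_camera(name): name is "scene" or "side" or "wrist"; returns (picture, depth): 480x640x3 uint8, red, green, blue; 480x640 float32, m along the optical axis (not along the pixel's ray), 0 where there is no reading.
- imaging.camera_model(name): a dict with "fx", "fy", "cx", "cy" (pixels), "R" (3x3) and "t" (3): a world point X has camera coordinates R X + t; the wrist camera has in their place "mount" (4x4, takes a point from camera to tool coordinates, whose origin is the TCP and whose axes are the tool frame's). Camera axes: x right, y down, z forward; pixel columns grow to the right and rows downward; lengths in m; the calibration is good to about 2 mm. A picture is of the moment at which its call begins: read the wrist's pose just before it. camera_model takes no time and is no camera call.
- bot.finish_job(): hands the job in, once; it reports no verdict.
The state is a dict: "time_s": time; "joint_pos": joint angles; "joint_velocities": joint speeds; "tau": joint torques, N m; "tcp_pos": TCP position; "ee_rot": TCP orientation; "ft_force": force on the tool from outside, world axes, zero at the start; "torque": the same for the moment, N m; "grip_width": finger opening in m.
Only numpy, scipy, OpenCV 4.12 (cv2) and the standard library are available. Lean on these libraries where they do the work, as an engineer would, in place of code of your own. Each camera call takes 0.05 s, during which the arm holds its last target.

## Working session

There is one attempt and no reset: what is moved stays moved. The work goes in short steps, Python scripts to look and compute and a tool call to move; the robot and the scene stay as the last step left them, time stands still between calls to the robot, and variables do not carry over. Pictures are saved under pics/ and viewed, and the job is handed in when it is done.

Besides the shell and the picture viewer there is one more tool, called after "Call:" as name([rows], argument=value, ...), one row to a line, values as JSON. send_rows: Moves the arm, as the interface text tells. Its arguments: {"type":"object","properties":{"motion":{"type":"array","items":{"type":"object","properties":{"dp":{"type":"array","items":{"type":"number"}},"turn":{"type":"number"},"hand":{"type":"number"}}}},"newtons":{"type":"number"}},"required":["motion"]}

```bash
mkdir -p pics; python3 - <<'E'
from plant import status, imaging, bot
import cv2,numpy as np
s=status.read_state(); print({k:np.round(v,3).tolist() for k,v in s.items()})
for n in ["scene","side","wrist"]:
    p,d=imaging.read_camera(n); np.savez(f"{n}0.npz",p=p,d=d); cv2.imwrite(f"pics/{n}0.png",p[:,:,::-1])
    m=imaging.camera_model(n); print(n,{k:np.round(v,4).tolist() for k,v in m.items()}, (d>0).mean())
E
```

```text
{'time_s': 0.0, 'joint_pos': [-0.149, 0.427, 0.074, 1.607, -0.034, 1.111, -0.067], 'joint_velocities': [-0.0, -0.002, -0.002, -0.001, -0.001, 0.0, 0.0], 'tau': [-0.004, -93.584, 3.665, -45.42, -0.049, 0.02, -0.0], 'tcp_pos': [0.675, -0.0, 0.205], 'ee_rot': [[-0.001, -0.0, 1.0], [-0.0, 1.0, 0.0], [-1.0, -0.0, -0.001]], 'ft_force': [-1.175, -0.64, 0.797], 'torque': [0.03, 0.019, -0.01], 'grip_width': 0.094}
scene {'fx': 475.5445, 'fy': 475.5445, 'cx': 313.6551, 'cy': 234.8797, 'R': [[-0.5891, 0.808, 0.0112], [0.4277, 0.3235, -0.844], [-0.6856, -0.4925, -0.5362]], 't': [0.3869, -0.171, 1.5951]} 0.9917838541666667
side {'fx': 516.5784, 'fy': 516.5784, 'cx': 322.1633, 'cy': 241.9281, 'R': [[-0.9171, -0.3985, -0.0146], [-0.2135, 0.5216, -0.8261], [0.3368, -0.7544, -0.5634]], 't': [0.577, 0.2271, 1.3618]} 0.9959993489583333
wrist {'fx': 377.7376, 'fy': 377.7376, 'cx': 318.031, 'cy': 239.1146, 'mount': [[-0.0012, -0.2337, 0.9723, -0.1787], [0.001, -0.9723, -0.2337, 0.0667], [1.0, 0.0007, 0.0014, -0.0001], [0.0, 0.0, 0.0, 1.0]]} 0.9957747395833333
```

View pics/scene0.png

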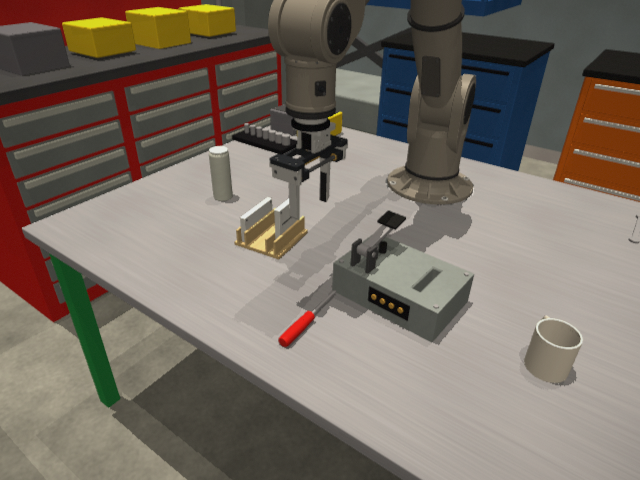

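View pics/side0.png

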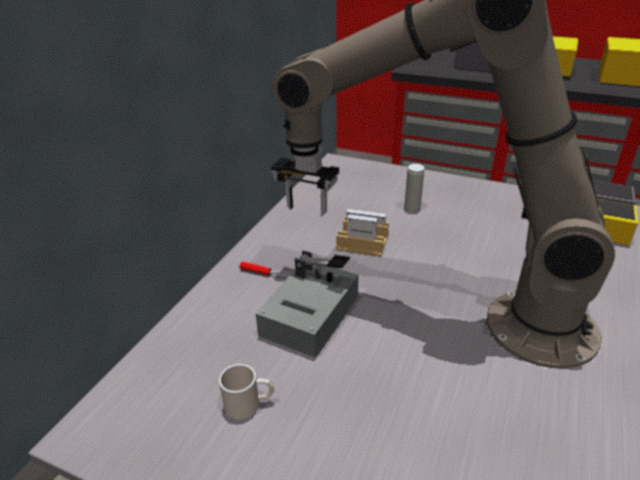

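View pics/wrist0.png

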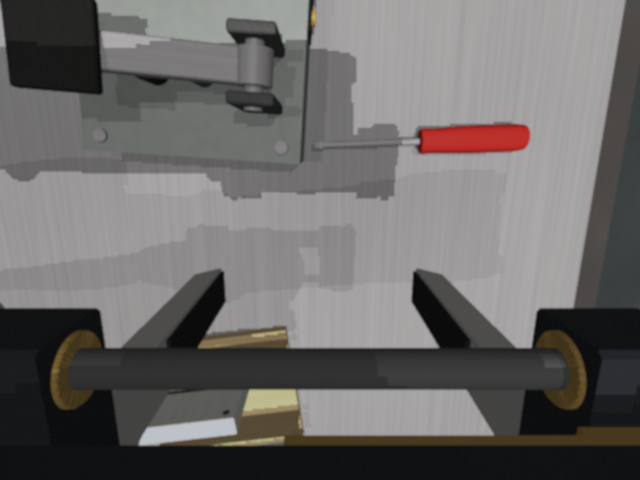

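The scene camera shows the rack at about (270,235) with the two modules, and the station at (400,280) with its slot at (428,278) and its pad at (392,219). The wrist view shows the station at the top (+y) and the rack below it. Next I'll take top-down measurements from the depth images.

```bash
cat > h.py <<'E'
import numpy as np,cv2
from plant import imaging,status
def cloud(n,p,d,st=None):
    m=imaging.camera_model(n); v,u=np.mgrid[0:480,0:640]
    C=np.stack([(u-m['cx'])/m['fx']*d,(v-m['cy'])/m['fy']*d,d],-1)
    if n=="wrist":
        M=np.array(m['mount']); T=C@M[:3,:3].T+M[:3,3]
        return T@np.array(st['ee_rot']).T+np.array(st['tcp_pos'])
    return (C-np.array(m['t']))@np.array(m['R'])
E
python3 - <<'E'
from h import *
st=status.read_state()
for n in ["scene","side","wrist"]:
    z=np.load(n+"0.npz"); p,d=z['p'],z['d']; X=cloud(n,p,d,st)
    ok=(d>0)
    x,y,h=X[...,0],X[...,1],X[...,2]
    t=ok&(x>.4)&(x<.9)&(abs(y)<.4)&(abs(h)<.01); print(n,"table z",np.median(h[t]))
    # topdown height map 1mm ->1px, x right (0.4-0.9) , y up(-0.3..0.35)
    H=np.full((700,600),-1.0)
    m=ok&(x>.35)&(x<.95)&(y>-.35)&(y<.35)&(h>-.02)&(h<.17)
    I=((0.35-y[m])*1000).astype(int).clip(0,699);J=((x[m]-.35)*1000).astype(int).clip(0,599)
    np.maximum.at(H,(I,J),h[m])
    H=cv2.dilate(H,np.ones((2,2)))
    im=cv2.applyColorMap((H.clip(0,.17)/.17*255).astype(np.uint8),cv2.COLORMAP_JET); im[H<0]=0
    cv2.imwrite(f"pics/top_{n}.png",im[:600] if 0 else cv2.resize(im,(514,600)))
    def rect(name,mm):
        mm=mm.astype(np.uint8); k,l,s,_=cv2.connectedComponentsWithStats(mm)
        for i in range(1,k):
            if s[i,4]<60: continue
            P=X[l==i]; r=cv2.minAreaRect((P[:,:2]*1000).astype(np.float32))
            print(n,name,s[i,4],np.round(r[0],1),np.round(r[1],1),round(r[2],1),"z",np.round(np.median(P[:,2]),4))
    R=ok&(x>.35)&(x<.95)&(abs(y)<.4)
    rect("mod top",R&(abs(h-.12)<.006)&(p.min(-1)>120))
    rect("wide top",R&(abs(h-.085)<.006)&(p.min(-1)>120)&(y<0))
    rect("station top",R&(abs(h-.08)<.006)&(y>0))
    rect("slotfloor",R&(abs(h-.03)<.012)&(y>0))
    rect("dark hi",R&(abs(h-.155)<.02)&(p.max(-1)<60))
E
```

```text
scene table z 0.0010988242809161905
scene mod top 88 [ 576.3 -157.1] [70.9 16.8] 7.0 z 0.1209
scene wide top 178 [ 582.8 -247.4] [129.4  20.1] 8.7 z 0.0856
scene station top 4751 [584.4 190. ] [262.3 177.6] 86.1 z 0.0808
scene slotfloor 1090 [646.1 224.8] [145.1 310.9] 29.2 z 0.0303
scene slotfloor 391 [821.8  77.7] [ 24.8 100.4] 89.1 z 0.0247
scene dark hi 289 [531.8 125.6] [48.5 44.9] 85.5 z 0.1582
side table z 0.002575609225185442
side mod top 122 [ 561.7 -157.8] [92.  26.6] 3.1 z 0.1219
side wide top 159 [ 577.2 -245.1] [128.1  25.6] 9.2 z 0.0863
side station top 3725 [582.8 190.8] [266.8 173.8] 86.3 z 0.0822
side slotfloor 189 [818.8  77.5] [ 27.6 104.2] 88.8 z 0.0245
side slotfloor 680 [525.5 231.2] [312.9 147.9] 53.2 z 0.0299
side dark hi 197 [531.1 127. ] [48.  54.7] 83.4 z 0.1606
wrist table z -0.00022715734979311675
wrist mod top 1656 [ 567.  -159.1] [81.9 17.4] 7.6 z 0.1195
wrist station top 23377 [578.9 118. ] [116.1 171. ] 86.3 z 0.0796
wrist slotfloor 68 [665.7 134.6] [40.5  1.9] 83.4 z 0.0313
wrist slotfloor 74 [662.4  83.8] [58.3  0.1] 86.3 z 0.0299
wrist slotfloor 2687 [820.4  75.1] [100.   24.3] 2.0 z 0.0236
wrist dark hi 8436 [528.8 122.2] [48.2 45.9] 86.9 z 0.1577
wrist dark hi 163 [636.6 132.7] [27.7  3.9] 3.5 z 0.1376
wrist dark hi 65 [569.7 109.5] [ 0.6 28.7] 85.5 z 0.1381
wrist dark hi 365 [633.3  96.3] [ 8.1 29.1] 86.5 z 0.1391
```

Call:
send_rows([
  {"dp": [-0.9, -3.1, -2.0], "turn": 0, "hand": 1},
  {"dp": [-0.9, -3.1, -2.0], "turn": 0, "hand": 1},
  {"dp": [-0.9, -3.1, -2.0], "turn": 0, "hand": 1},
  {"dp": [-0.9, -3.1, -2.0], "turn": 0, "hand": 1},
  {"dp": [-0.9, -3.1, -2.0], "turn": 0, "hand": 1},
  {"dp": [0, 0, 0], "turn": 0.12, "hand": 1},
  {"dp": [0, 0, 0], "turn": 0.12, "hand": 1},
  {"dp": [0, 0, 0], "turn": 0.12, "hand": 1},
  {"dp": [0, 0, 0], "turn": 0.12, "hand": 1},
  {"dp": [0, 0, 0], "turn": 0.12, "hand": 1},
  {"dp": [0, 0, 0], "turn": 0.12, "hand": 1},
  {"dp": [0, 0, 0], "turn": 0.12, "hand": 1},
])

```text
time_s: 1.15
tcp_pos: [0.5671, -0.1627, 0.2491]
ee_rot: [[-0.006, 0.757, 0.653], [0.001, 0.653, -0.757], [-1.0, -0.004, -0.005]]
ft_force: [-0.6, 0.7, -0.9]
grip_width: 0.0942
```

Call:
send_rows([
  {"dp": [0, 0, 0], "turn": 0.12, "hand": 0.3},
  {"dp": [0, 0, 0], "turn": 0.12, "hand": 0.3},
  {"dp": [0, 0, 0], "turn": 0.12, "hand": 0.3},
  {"dp": [0, 0, 0], "turn": 0.12, "hand": 0.3},
  {"dp": [0, 0, 0], "turn": 0.11, "hand": 0.3},
  {"dp": [0, 0, 0], "turn": 0, "hand": 0.3},
  {"dp": [0, 0, 0], "turn": 0, "hand": 0.3},
])

```text
time_s: 1.73
tcp_pos: [0.566, -0.1624, 0.2478]
ee_rot: [[-0.008, 0.996, 0.092], [0.001, 0.093, -0.996], [-1.0, -0.008, -0.002]]
ft_force: [0.5, 0.9, -0.5]
grip_width: 0.0611
```

```bash
cat >> h.py <<'E'
def shot(tag):
    st=status.read_state(); p,d=imaging.read_camera("wrist")
    cv2.imwrite(f"pics/{tag}.png",p[:,:,::-1]); np.savez(tag+".npz",p=p,d=d,t=st['tcp_pos'],R=st['ee_rot'])
    R=np.array(st['ee_rot'])
    print("t",st['time_s'],"tcp",np.round(st['tcp_pos'],4),"jaw yaw deg",np.degrees(np.arctan2(R[1,2],R[0,2])),"down",np.round(R[:,0],3),"w",st['grip_width'],"F",np.round(st['ft_force'],2))
    return st,p,d,cloud("wrist",p,d,st)
E
python3 - <<'E'
from h import *
shot("w1")
E
```

```text
t 1.7333 tcp [ 0.566  -0.1624  0.2478] jaw yaw deg -84.6931295897661 down [-0.008  0.001 -1.   ] w 0.061121739903239686 F [ 0.49  0.89 -0.52]
```

View pics/w1.png

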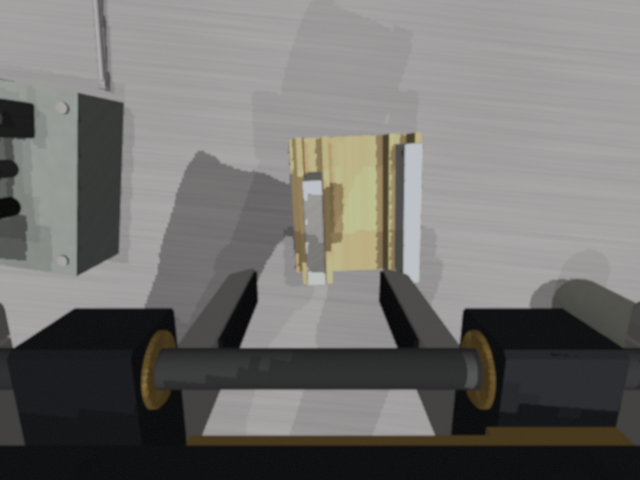

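```bash
cat >> h.py <<'E'
def rects(name,X,mm,minpx=100):
    k,l,s,_=cv2.connectedComponentsWithStats(mm.astype(np.uint8))
    for i in range(1,k):
        if s[i,4]<minpx: continue
        P=X[l==i]; r=cv2.minAreaRect((P[:,:2]*1000).astype(np.float32))
        print(name,s[i,4],"px",s[i,:4],"c",np.round(r[0],1),np.round(r[1],1),round(r[2],2),"med",np.round(np.median(P,0),4))
E
python3 - <<'E'
from h import *
z=np.load("w1.npz");p,d=z['p'],z['d'];X=cloud("wrist",p,d,dict(tcp_pos=z['t'],ee_rot=z['R']))
h=X[...,2];R=(d>0)&(X[...,1]<0)
rects("mod",X,R&(abs(h-.12)<.006)&(X[...,1]>-.22))
rects("wide",X,R&(abs(h-.085)<.006)&(X[...,1]<-.2))
rects("walls",X,R&(abs(h-.05)<.004))
rects("base",X,R&(abs(h-.01)<.004))
E
```

```text
mod 1998 px [303 180  23 106] c [ 562.1 -160.3] [90.  16.1] 7.63 med [ 0.5647 -0.16    0.1194]
wide 2461 px [402 144  21 139] c [ 580.1 -248.6] [128.8  16.7] 7.66 med [ 0.5861 -0.2474  0.0845]
wide 399 px [598 305  36  33] c [ 499.  -463.4] [10.5 40.8] 50.67 med [ 0.4988 -0.4589  0.0847]
walls 1070 px [388 134  12 138] c [ 583.1 -236.7] [139.3   9. ] 7.41 med [ 0.5894 -0.2358  0.0496]
walls 879 px [322 137  11 147] c [ 569.  -172.1] [149.5   6. ] 7.73 med [ 0.5739 -0.1713  0.0496]
walls 694 px [296 138  12 147] c [ 565.8 -147.3] [149.5   6. ] 7.71 med [ 0.5813 -0.1444  0.0495]
walls 255 px [577 293  48  27] c [ 500.4 -468.6] [14.3 49.1] 38.86 med [ 0.5009 -0.4602  0.0499]
base 7119 px [328 135  56 136] c [ 573.5 -204.9] [150.4  58.4] 7.73 med [ 0.5786 -0.2049  0.0096]
base 107 px [396 134  12  10] c [ 650.  -243.7] [ 9.3 11.3] 5.6 med [ 0.6498 -0.2441  0.0096]
base 848 px [289 139  14 134] c [ 564.5 -138.5] [149.9   7.1] 7.72 med [ 0.5689 -0.1379  0.0095]
base 620 px [304 138  19  39] c [ 621.8 -152.2] [40.2 19.2] 5.87 med [ 0.6242 -0.1519  0.0096]
base 199 px [554 280  38  29] c [ 497.3 -466.1] [15.5 51.2] 47.86 med [ 0.4981 -0.4587  0.0097]
```

Call:
send_rows([
  {"dp": [0, -0.37, -0.25], "turn": -0.041, "hand": 0.3},
  {"dp": [0, 0, 0], "turn": 0, "hand": 0.3},
  {"dp": [2.5, 0, 0], "turn": 0, "hand": 0.3},
  {"dp": [2.5, 0, 0], "turn": 0, "hand": 0.3},
  {"dp": [2.5, 0, 0], "turn": 0, "hand": 0.3},
  {"dp": [2.5, 0, 0], "turn": 0, "hand": 0.3},
  {"dp": [1.0, 0, 0], "turn": 0, "hand": 0.3},
  {"dp": [0, 0, 0], "turn": 0, "hand": 0.3},
])

```text
time_s: 2.45
tcp_pos: [0.5632, -0.1608, 0.1357]
ee_rot: [[-0.003, 0.989, 0.151], [0.001, 0.151, -0.989], [-1.0, -0.003, -0.002]]
ft_force: [-1.3, 0.1, 0.7]
grip_width: 0.0613
```

```bash
python3 - <<'E'
from h import *
st,p,d,X=shot("w2")
h=X[...,2];R=(d>0)&(X[...,1]<0)
rects("mod",X,R&(abs(h-.12)<.006)&(X[...,1]>-.22))
E
```

```text
t 2.45 tcp [ 0.5632 -0.1608  0.1357] jaw yaw deg -81.3262747796353 down [-0.003  0.001 -1.   ] w 0.06134226935396059 F [-1.27  0.1   0.74]
mod 4508 px [300 194  32 154] c [ 563.5 -159.8] [87.5 16.3] 7.71 med [ 0.5673 -0.1595  0.1194]
```

View pics/w2.png

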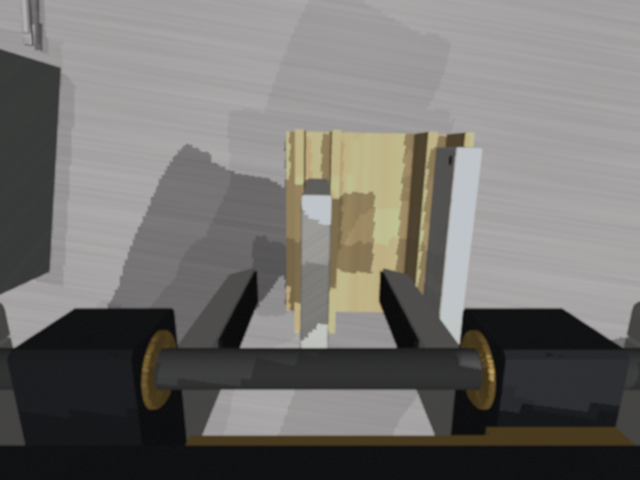

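The narrow module, at pixels (300-332, 194-348), is centred between the jaws. I'll go down and grip it.

Call:
send_rows([
  {"dp": [2.0, -0.1, 0], "turn": 0.018, "hand": 0.3},
  {"dp": [2.0, 0, 0], "turn": 0, "hand": 0.3},
  {"dp": [1.1, 0, 0], "turn": 0, "hand": 0.3},
  {"dp": [0, 0, 0], "turn": 0, "hand": -1},
  {"dp": [0, 0, 0], "turn": 0, "hand": -1},
  {"dp": [0, 0, 0], "turn": 0, "hand": -1},
  {"dp": [0, 0, 0], "turn": 0, "hand": -1},
  {"dp": [0, 0, 0], "turn": 0, "hand": -1},
  {"dp": [0, 0, 0], "turn": 0, "hand": -1},
  {"dp": [0, 0, 0], "turn": 0, "hand": -1},
], newtons=40)

```text
time_s: 3.33
tcp_pos: [0.5694, -0.1626, 0.0955]
ee_rot: [[0.011, 0.991, 0.134], [0.0, 0.134, -0.991], [-1.0, 0.011, 0.001]]
ft_force: [-0.2, 1.2, 0.8]
grip_width: 0.0179
```

```bash
python3 - <<'E'
from h import *
st,p,d,X=shot("w3")
E
```

```text
t 3.3333 tcp [ 0.5694 -0.1626  0.0955] jaw yaw deg -82.28087631497448 down [ 0.011  0.    -1.   ] w 0.017875997173640853 F [-0.23  1.19  0.84]
```

View pics/w3.png

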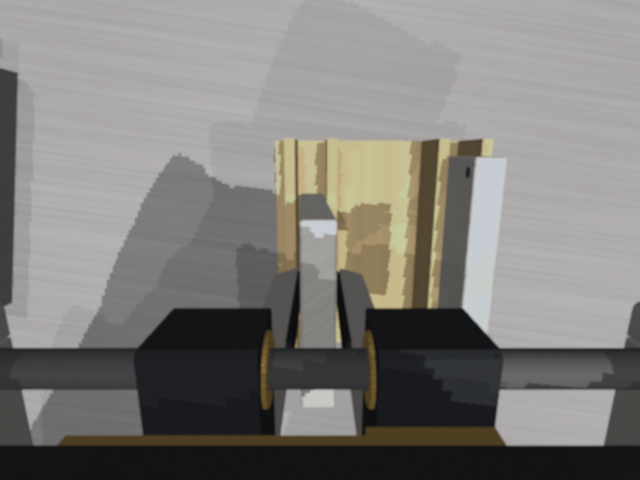

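Call:
send_rows([
  {"dp": [0, 0, 0], "turn": 0, "hand": -0.3},
  {"dp": [0, 0, 0], "turn": 0, "hand": -0.3},
  {"dp": [1.0, -0.6, -0.1], "turn": 0, "hand": -0.3},
  {"dp": [0, 0, 0], "turn": 0, "hand": -0.3},
])

```text
time_s: 3.72
tcp_pos: [0.5632, -0.1616, 0.0851]
ee_rot: [[0.012, 0.991, 0.135], [0.001, 0.135, -0.991], [-1.0, 0.012, 0.001]]
ft_force: [-0.3, -0.5, -0.5]
grip_width: 0.0324
```

```bash
python3 - <<'E'
from h import *
st,p,d,X=shot("w4"); print(np.round(st['joint_pos'],3),np.round(st['joint_velocities'],3))
E
```

```text
t 3.7167 tcp [ 0.5632 -0.1616  0.0851] jaw yaw deg -82.245215700806 down [ 0.012  0.001 -1.   ] w 0.03243890919444378 F [-0.29 -0.49 -0.54]
[-0.071  0.426  0.306  1.938 -0.181  0.792 -1.1  ] [-0.001 -0.014  0.005 -0.05   0.006  0.033 -0.01 ]
```

Call:
send_rows([
  {"dp": [0, 0, -0.05], "turn": 0, "hand": -1},
  {"dp": [0, 0, 0], "turn": 0, "hand": -1},
  {"dp": [0, 0, 0], "turn": 0, "hand": -1},
  {"dp": [0, 0, 0], "turn": 0, "hand": -1},
  {"dp": [0, 0, 0], "turn": 0, "hand": -1},
  {"dp": [0, 0, 0], "turn": 0, "hand": -1},
  {"dp": [-0.5, 0, 0], "turn": 0, "hand": -1},
  {"dp": [-1.5, 0, 0], "turn": 0, "hand": -1},
  {"dp": [-2, 0, 0], "turn": 0, "hand": -1},
  {"dp": [-2, 0, 0], "turn": 0, "hand": -1},
], newtons=40)

```text
time_s: 4.6
tcp_pos: [0.5601, -0.1609, 0.1439]
ee_rot: [[0.004, 0.991, 0.135], [0.001, 0.135, -0.991], [-1.0, 0.004, -0.001]]
ft_force: [0.9, -0.6, -2.7]
grip_width: 0.0155
```

```bash
python3 - <<'E'
from h import *
st,p,d,X=shot("w5")
E
```

```text
t 4.6 tcp [ 0.5601 -0.1609  0.1439] jaw yaw deg -82.25920189134281 down [ 0.004  0.001 -1.   ] w 0.015541277855982808 F [ 0.95 -0.6  -2.7 ]
```

View pics/w5.png

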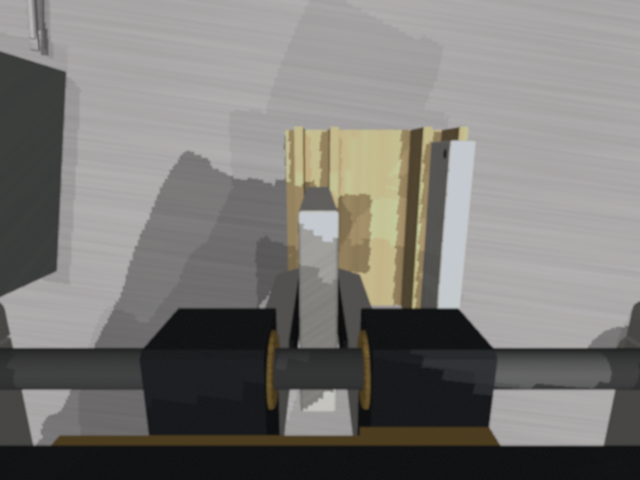

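Gripped (15.5 mm opening, module clear of the bay). Next I'll lift it and carry it towards the station.

Call:
send_rows([
  {"dp": [-3, 0, 0], "turn": 0, "hand": -1},
  {"dp": [-3, 0, 0], "turn": 0, "hand": -1},
  {"dp": [-3, 0, 0], "turn": 0, "hand": -1},
  {"dp": [-3, 0, 0], "turn": 0, "hand": -1},
  {"dp": [-1, 0.7, -3], "turn": 0, "hand": -1},
  {"dp": [0, 0.7, -3.6], "turn": 0, "hand": -1},
  {"dp": [0, 0.7, -3.6], "turn": 0, "hand": -1},
  {"dp": [0, 0.7, -3.6], "turn": 0, "hand": -1},
  {"dp": [0, 0.7, -3.6], "turn": 0, "hand": -1},
  {"dp": [0, 0.7, -3.6], "turn": 0, "hand": -1},
  {"dp": [0, 0.7, -3.6], "turn": 0, "hand": -1},
  {"dp": [0, 0.7, -3.6], "turn": 0, "hand": -1},
])

```text
time_s: 5.65
tcp_pos: [0.5801, 0.1235, 0.29]
ee_rot: [[0.018, 0.993, 0.114], [-0.003, 0.114, -0.993], [-1.0, 0.017, 0.005]]
ft_force: [2.1, 0.6, -2.4]
grip_width: 0.0158
```

Call:
send_rows([
  {"dp": [0, 0.5, -3], "turn": 0.1, "hand": -1},
  {"dp": [0, 0, 0], "turn": 0.1, "hand": -1},
  {"dp": [0, 0, 0], "turn": 0, "hand": -1},
  {"dp": [0, 0, 0], "turn": 0, "hand": -1},
])

```text
time_s: 5.98
tcp_pos: [0.5801, 0.1658, 0.2891]
ee_rot: [[0.017, 0.997, -0.079], [-0.001, -0.079, -0.997], [-1.0, 0.017, -0.0]]
ft_force: [-0.3, -0.5, -2.3]
grip_width: 0.016
```

```bash
python3 - <<'E'
from h import *
st,p,d,X=shot("w6")
h=X[...,2];R=(d>0)
m=R&(abs(h-.08)<.003); rects("top",X,m,500)
rects("bolt/slotfloor",X,R&(h<.06)&(h>.01)&(X[...,1]>.1),200)
E
```

```text
t 5.9833 tcp [0.5801 0.1658 0.2891] jaw yaw deg -94.5279430480184 down [ 0.017 -0.001 -1.   ] w 0.01597934515406899 F [-0.25 -0.46 -2.35]
top 27857 px [162 132 261 164] c [583.2 189.6] [260.7 170.4] 86.23 med [0.6017 0.2173 0.0795]
bolt/slotfloor 1211 px [230 173  19  84] c [586.7 255. ] [93.1 14.9] 0.56 med [0.5851 0.2573 0.027 ]
bolt/slotfloor 2407 px [  0 181  63  94] c [590.2 493.4] [110.1  35.8] 6.19 med [0.6016 0.4837 0.0362]
```

View pics/w6.png

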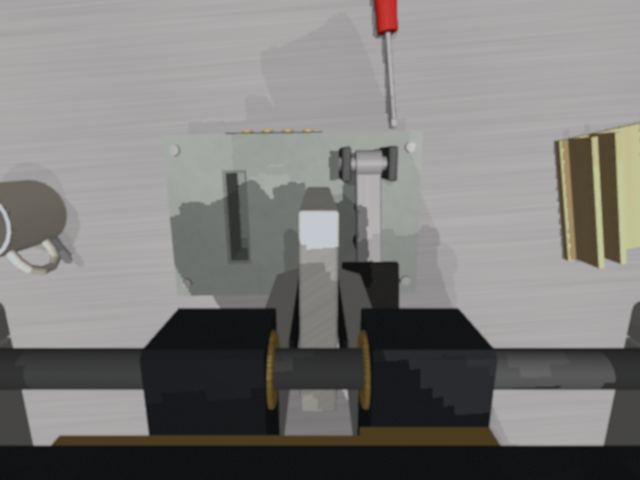

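```bash
cat > meas.py <<'E'
from h import *
import sys
z=np.load(sys.argv[1]+".npz");p,d=z['p'],z['d']
M=np.array(imaging.camera_model("wrist")['mount']); v,u=np.mgrid[0:480,0:640]; m=imaging.camera_model("wrist")
C=np.stack([(u-m['cx'])/m['fx']*d,(v-m['cy'])/m['fy']*d,d],-1); T=C@M[:3,:3].T+M[:3,3]
# module top points in tool frame
a=(p.min(-1)>110)&(abs(T[...,2])<.012)&(T[...,0]<-.03)&(T[...,0]>-.045)&(d>0)
P=T[a]; print("modtop n",a.sum(),"tool x med",np.median(P[:,0]),"y range",P[:,1].min(),P[:,1].max(),"z",P[:,2].min(),P[:,2].max())
A=np.c_[P[:,1],np.ones(len(P))]; print("slope x vs y", np.linalg.lstsq(A,P[:,0],rcond=None)[0])
E
python3 meas.py w6; python3 meas.py w5
python3 - <<'E'
from h import *
z=np.load("w6.npz");p,d=z['p'],z['d'];X=cloud("wrist",p,d,dict(tcp_pos=z['t'],ee_rot=z['R']))
h=X[...,2]
s=(slice(150,285),slice(205,270))
hole=np.zeros(h.shape,bool); hole[s]=(h<.0765)[s]
k,l,st,_=cv2.connectedComponentsWithStats(hole.astype(np.uint8)); i=1+np.argmax(st[1:,4])
c,_=cv2.findContours((l==i).astype(np.uint8),cv2.RETR_EXTERNAL,cv2.CHAIN_APPROX_NONE)
m=imaging.camera_model("wrist");M=np.array(m['mount']);R=z['R'];t=z['t']
uv=c[0][:,0].astype(float); ray=np.c_[(uv[:,0]-m['cx'])/m['fx'],(uv[:,1]-m['cy'])/m['fy'],np.ones(len(uv))]@M[:3,:3].T@R.T
o=R@M[:3,3]+t; Q=o+ray*((0.0785-o[2])/ray[:,2])[:,None]
print(cv2.minAreaRect((Q[:,:2]*1000).astype(np.float32)))
E
```

```text
modtop n 5782 tool x med -0.0337823557404775 y range -0.04656177282330491 0.04412255854575191 z -0.007066801330838382 0.008848616341740856
slope x vs y [ 0.01246239 -0.03389142]
modtop n 5838 tool x med -0.0338328905511702 y range -0.04605942767565592 0.04416040480817487 z -0.007052531030903014 0.0088154037433919
slope x vs y [ 0.01200054 -0.03392897]
((587.5276489257812, 248.76055908203125), (22.090181350708008, 94.04257202148438), 85.5362548828125)
```

Call:
send_rows([
  {"dp": [0, 0.05, -2.8], "turn": -0.013, "hand": -1},
  {"dp": [0, 0.05, -2.8], "turn": 0, "hand": -1},
  {"dp": [0, 0.05, -2.8], "turn": 0, "hand": -1},
  {"dp": [0, 0, 0], "turn": 0, "hand": -1},
  {"dp": [2.5, 0, 0], "turn": 0, "hand": -1},
  {"dp": [2.5, 0, 0], "turn": 0, "hand": -1},
  {"dp": [2.5, 0, 0], "turn": 0, "hand": -1},
  {"dp": [2.0, 0, 0], "turn": 0, "hand": -1},
  {"dp": [0, 0, 0], "turn": 0, "hand": -1},
  {"dp": [0, 0, 0], "turn": 0, "hand": -1},
])

```text
time_s: 6.87
tcp_pos: [0.5943, 0.2376, 0.1939]
ee_rot: [[0.022, 0.998, -0.056], [-0.003, -0.056, -0.998], [-1.0, 0.023, 0.001]]
ft_force: [0.8, 0.2, -0.8]
grip_width: 0.016
```

```bash
python3 - <<'E'
from h import *
st,p,d,X=shot("w7")
h=X[...,2];m=(d>0)&(abs(h-.08)<.003); rects("top",X,m,500)
E
python3 meas.py w7
```

```text
t 6.8667 tcp [0.5943 0.2376 0.1939] jaw yaw deg -93.2036851521458 down [ 0.022 -0.003 -1.   ] w 0.015950233618473433 F [ 0.8   0.23 -0.83]
top 38358 px [210 138 344 182] c [596.  188.7] [261.1 144.7] 86.26 med [0.6107 0.1938 0.0795]
top 521 px [  0 216  20  86] c [590.  487.4] [14.9 71.2] 76.1 med [0.5926 0.4827 0.079 ]
modtop n 5943 tool x med -0.033768614080517706 y range -0.0468292376831059 0.044111828397520064 z -0.00706741690746535 0.008847995482382801
slope x vs y [ 0.01211507 -0.0338689 ]
```

View pics/w7.png

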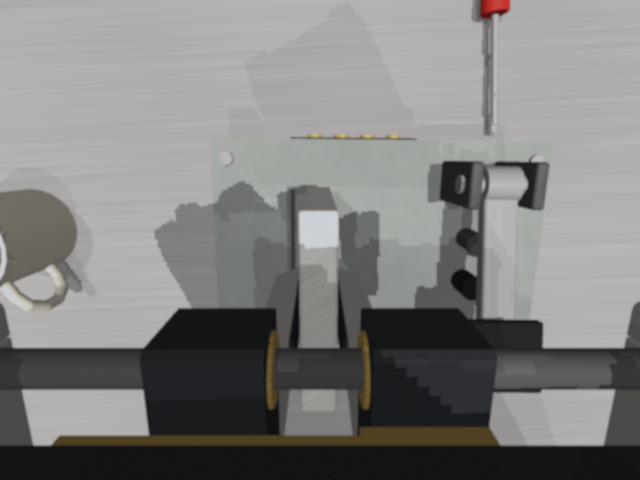

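Call:
send_rows([
  {"dp": [0, -0.35, -0.6], "turn": 0.01, "hand": -1},
  {"dp": [0, -0.33, -0.63], "turn": 0, "hand": -1},
  {"dp": [0, 0, 0], "turn": 0, "hand": -1},
  {"dp": [0, 0, 0], "turn": 0, "hand": -1},
])

```text
time_s: 7.25
tcp_pos: [0.5896, 0.2513, 0.1987]
ee_rot: [[0.027, 0.997, -0.067], [0.0, -0.067, -0.998], [-1.0, 0.027, -0.002]]
ft_force: [-0.4, -0.6, -2.6]
grip_width: 0.0158
```

```bash
cat > bot_.py <<'E'
from plant import status
import numpy as np
s=status.read_state();R=np.array(s['ee_rot']);t=np.array(s['tcp_pos'])
b=t+R@[.0762,-.0026,.0009]; mx=R@[.0121,1,0]; 
e=np.array([.5872,.2493,.020])-b
print("t",s['time_s'],"bottom mm",np.round(b*1000,1),"world err mm",np.round(e*1000,1),"tool-frame move cm",np.round(R.T@e*100,2),"lateral-only cm",np.round(R.T@(e*[1,1,0])*100,2),"yaw",np.degrees(np.arctan2(mx[1],mx[0])),"tilt mx z",mx[2],"axis",np.round(R@[1,-.0121,0],4),"F",np.round(s['ft_force'],1))
E
python3 bot_.py
```

```text
t 7.25 bottom mm [589.  250.6 122.4] world err mm [  -1.8   -1.3 -102.4] tool-frame move cm [10.23 -0.45  0.16] lateral-only cm [-0.01 -0.18  0.14] yaw -3.8479887786255476 tilt mx z 0.015196433602630616 axis [ 0.0153  0.001  -1.    ] F [-0.4 -0.6 -2.6]
```

Call:
send_rows([
  {"dp": [1.2, -0.2, 0.14], "turn": 0, "hand": -1},
  {"dp": [1.2, -0.03, 0], "turn": 0, "hand": -1},
  {"dp": [0.6, -0.02, 0], "turn": 0, "hand": -1},
  {"dp": [0, 0, 0], "turn": 0, "hand": -1},
])

```text
time_s: 7.58
tcp_pos: [0.5879, 0.2508, 0.167]
ee_rot: [[0.029, 0.997, -0.066], [0.002, -0.066, -0.998], [-1.0, 0.029, -0.004]]
ft_force: [0.2, -0.7, -2.5]
grip_width: 0.0155
```

```bash
python3 bot_.py
```

```text
t 7.5833 bottom mm [587.5 250.2  90.7] world err mm [ -0.3  -0.9 -70.7] tool-frame move cm [ 7.07 -0.23  0.12] lateral-only cm [-0.   -0.02  0.09] yaw -3.762379345053098 tilt mx z 0.017219651087192422 axis [ 0.0174  0.0024 -0.9999] F [ 0.2 -0.7 -2.5]
```

Call:
send_rows([
  {"dp": [0.5, -0.03, 0.09], "turn": 0, "hand": -1},
  {"dp": [0.6, -0.02, 0], "turn": 0, "hand": -1},
  {"dp": [0.6, -0.02, 0], "turn": 0, "hand": -1},
  {"dp": [0, 0, 0], "turn": 0, "hand": -1},
])

```text
time_s: 7.92
tcp_pos: [0.5872, 0.2492, 0.147]
ee_rot: [[0.028, 0.997, -0.066], [0.0, -0.066, -0.998], [-1.0, 0.028, -0.002]]
ft_force: [0.0, 0.5, -2.9]
grip_width: 0.0157
```

```bash
python3 bot_.py; python3 - <<'E'
from h import *
st,p,d,X=shot("w8")
E
python3 meas.py w8
```

```text
t 7.9167 bottom mm [586.7 248.5  70.7] world err mm [  0.5   0.8 -50.7] tool-frame move cm [ 5.07 -0.1  -0.07] lateral-only cm [ 0.    0.04 -0.08] yaw -3.7858090053569264 tilt mx z 0.01571476686791445 axis [ 0.0158  0.0013 -0.9999] F [ 0.   0.5 -2.9]
t 7.9167 tcp [0.5872 0.2492 0.147 ] jaw yaw deg -93.78373971424088 down [ 0.028  0.    -1.   ] w 0.015685923684882756 F [ 0.03  0.53 -2.93]
modtop n 5968 tool x med -0.033748334395698465 y range -0.04595184263417905 0.044022085354352355 z -0.0070353872975822684 0.008821674131616474
slope x vs y [ 0.01232365 -0.03385345]
```

View pics/w8.png

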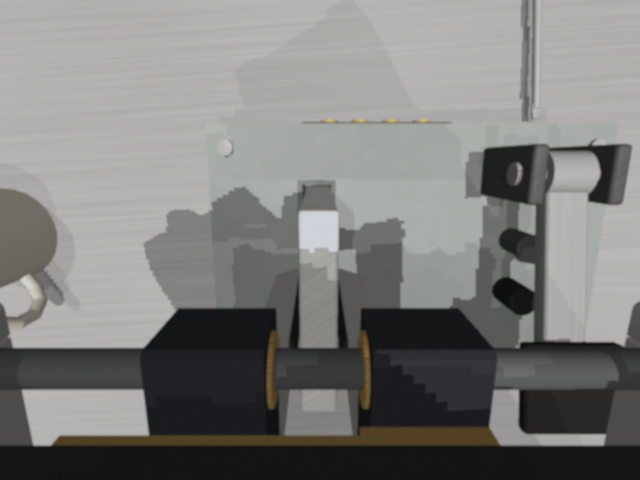

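The foot is about 9 mm into the slot with no contact force, so it's on line. Continuing down.

Call:
send_rows([
  {"dp": [0.8, 0.02, -0.06], "turn": 0, "hand": -1},
  {"dp": [0.8, -0.02, 0], "turn": 0, "hand": -1},
  {"dp": [0.8, -0.02, 0], "turn": 0, "hand": -1},
  {"dp": [0.8, -0.02, 0], "turn": 0, "hand": -1},
])

```text
time_s: 8.3
tcp_pos: [0.5891, 0.2507, 0.1148]
ee_rot: [[0.031, 0.997, -0.066], [0.002, -0.066, -0.998], [-1.0, 0.031, -0.004]]
ft_force: [0.4, 0.2, -2.6]
grip_width: 0.0159
```

```bash
python3 bot_.py
```

```text
t 8.3 bottom mm [588.7 250.2  38.6] world err mm [ -1.5  -0.9 -18.6] tool-frame move cm [ 1.85 -0.21  0.11] lateral-only cm [-0.   -0.15  0.1 ] yaw -3.790846645189098 tilt mx z 0.018462182239377095 axis [ 0.0187  0.0032 -0.9999] F [ 0.4  0.2 -2.6]
```

Call:
send_rows([
  {"dp": [0.6, -0.15, 0.07], "turn": 0, "hand": -1},
  {"dp": [0.6, -0.02, 0], "turn": 0, "hand": -1},
  {"dp": [0.5, -0.02, 0], "turn": 0, "hand": -1},
  {"dp": [0, 0, 0], "turn": 0, "hand": -1},
])

```text
time_s: 8.63
tcp_pos: [0.5885, 0.2502, 0.0949]
ee_rot: [[0.032, 0.997, -0.066], [0.003, -0.066, -0.998], [-0.999, 0.032, -0.005]]
ft_force: [-0.5, 0.0, 3.6]
grip_width: 0.0158
```

```bash
python3 bot_.py
```

```text
t 8.6333 bottom mm [588.3 249.6  18.6] world err mm [-1.1 -0.3  1.4] tool-frame move cm [-0.14 -0.1   0.04] lateral-only cm [-0.   -0.11  0.04] yaw -3.80010266099432 tilt mx z 0.019935799272173784 axis [ 0.0202  0.0034 -0.9999] F [-0.5  0.   3.6]
```

It's touching the floor (the force reversed to +3.6 N). Releasing and backing straight up.

Call:
send_rows([
  {"dp": [0, 0, 0], "turn": 0, "hand": -0.4},
  {"dp": [0, 0, 0], "turn": 0, "hand": -0.2},
  {"dp": [0, 0, 0], "turn": 0, "hand": 0},
  {"dp": [0, 0, 0], "turn": 0, "hand": 0},
  {"dp": [-1.5, 0.05, 0], "turn": 0, "hand": 0},
  {"dp": [-2.5, 0.08, 0], "turn": 0, "hand": 0},
  {"dp": [-3, 0.1, 0], "turn": 0, "hand": 0},
  {"dp": [-3, 0.1, 0], "turn": 0, "hand": 0},
  {"dp": [-2, 0.1, 0], "turn": 0, "hand": 0},
  {"dp": [0, 0, 0], "turn": 0, "hand": 0},
])

```text
time_s: 9.47
tcp_pos: [0.5882, 0.249, 0.2183]
ee_rot: [[0.03, 0.997, -0.066], [0.001, -0.066, -0.998], [-1.0, 0.03, -0.003]]
ft_force: [-0.6, 0.4, 0.8]
grip_width: 0.047
```

```bash
python3 - <<'E'
from h import *
st,p,d,X=shot("w9")
h=X[...,2]
R=(d>0)&(X[...,1]>.2)&(X[...,1]<.3)
rects("modtop",X,R&(abs(h-.13)<.012)&(p.min(-1)>100))
rects("pad",X,(d>0)&(abs(h-.158)<.01)&(X[...,1]<.17)&(p.max(-1)<60))
P=X[R&(abs(h-.13)<.012)&(p.min(-1)>100)]
print(np.linalg.lstsq(np.c_[P[:,:2],np.ones(len(P))],P[:,2],rcond=None)[0])
E
```

```text
t 9.4667 tcp [0.5882 0.249  0.2183] jaw yaw deg -93.80105204899873 down [ 0.03   0.001 -1.   ] w 0.04697789519903732 F [-0.61  0.37  0.82]
modtop 2586 px [306 186  23 120] c [587.4 249.5] [16.  89.7] 85.94 med [0.5907 0.2493 0.1294]
pad 936 px [467 296  73  19] c [545.9 123.2] [48.4 11.5] 83.29 med [0.5469 0.1245 0.1545]
[-0.00349384 -0.00076418  0.13163689]
```

View pics/w9.png

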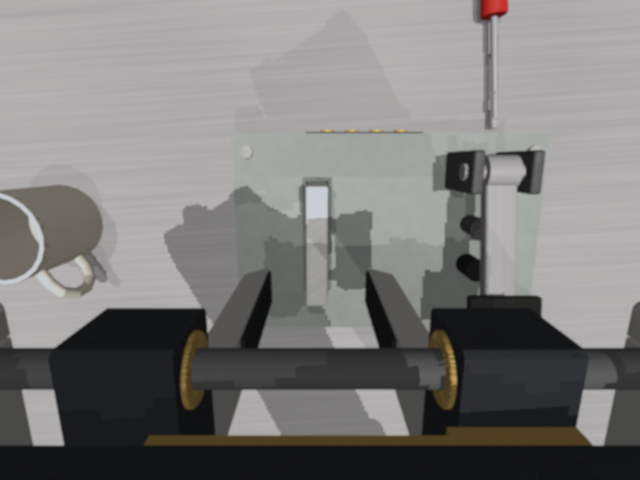

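The module at pixels (306-329, 186-306) is centred at (587.4, 249.5) mm. Its top is 50 mm above the station's top face and level to 0.004 rad, so it's home. Next I'll shut the fingers and move above the pad.

Call:
send_rows([
  {"dp": [0, -1.07, 2.6], "turn": 0, "hand": -1},
  {"dp": [0, -1.07, 2.6], "turn": 0, "hand": -1},
  {"dp": [0, -1.07, 2.6], "turn": 0, "hand": -1},
  {"dp": [0, -1.07, 2.6], "turn": 0, "hand": -1},
  {"dp": [0, -1.07, 2.6], "turn": 0, "hand": -1},
  {"dp": [0, 0, 0], "turn": 0, "hand": -1},
  {"dp": [0, 0, 0], "turn": 0, "hand": -1},
  {"dp": [0, 0, 0], "turn": 0, "hand": -1},
])

```text
time_s: 10.18
tcp_pos: [0.5197, 0.1178, 0.2078]
ee_rot: [[0.023, 0.998, -0.064], [-0.001, -0.064, -0.998], [-1.0, 0.023, -0.0]]
ft_force: [-0.4, -0.9, 0.1]
grip_width: 0.0006
```

```bash
python3 - <<'E'
from h import *
st,p,d,X=shot("w10")
h=X[...,2];R=(d>0)
rects("pad",X,R&(abs(h-.158)<.012)&(X[...,1]<.17)&(p.max(-1)<60))
rects("modtop",X,R&(X[...,1]>.2)&(X[...,1]<.3)&(abs(h-.13)<.012)&(p.min(-1)>100))
e=np.array([.525,.1235])-st['tcp_pos'][:2]; print(np.array(st['ee_rot']).T@np.r_[e,0]*100)
E
```

```text
t 10.1833 tcp [0.5197 0.1178 0.2078] jaw yaw deg -93.67389814545503 down [ 0.023 -0.001 -1.   ] w 0.0005783225447744811 F [-0.45 -0.9   0.07]
pad 4899 px [268 212  79  72] c [528.2 123.6] [49.3 44.2] 86.31 med [0.531  0.1248 0.1575]
modtop 3325 px [ 96  94  45 136] c [587.4 249.4] [17.3 89.5] 86.3 med [0.5896 0.2485 0.1294]
[ 0.01144419  0.4926809  -0.59905   ]
```

View pics/w10.png

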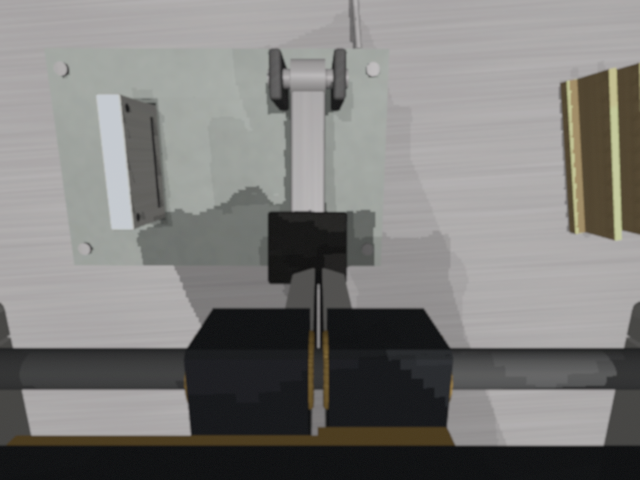

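The pad at pixels (268-347, 212-284) is just ahead of the closed tips, and the module still stands in the slot on the left. Fine shift, then down to just above the pad.

Call:
send_rows([
  {"dp": [0, 0.5, -0.6], "turn": 0, "hand": -1},
  {"dp": [0, 0, 0], "turn": 0, "hand": -1},
  {"dp": [1.2, 0, 0], "turn": 0, "hand": -1},
  {"dp": [1.2, 0, 0], "turn": 0, "hand": -1},
  {"dp": [1.0, 0, 0], "turn": 0, "hand": -1},
  {"dp": [0, 0, 0], "turn": 0, "hand": -1},
  {"dp": [0, 0, 0], "turn": 0, "hand": -1},
])

```text
time_s: 10.82
tcp_pos: [0.5286, 0.1302, 0.1711]
ee_rot: [[0.022, 0.998, -0.057], [-0.001, -0.057, -0.998], [-1.0, 0.022, -0.0]]
ft_force: [-0.3, -0.7, 0.3]
grip_width: 0.0004
```

Call:
send_rows([
  {"dp": [0.3, -0.3, 0.6], "turn": 0, "hand": -1},
  {"dp": [0.4, 0, 0], "turn": 0, "hand": -1},
  {"dp": [0.4, 0, 0], "turn": 0, "hand": -1},
  {"dp": [0.4, 0, 0], "turn": 0, "hand": -1},
  {"dp": [0.3, 0, 0], "turn": 0, "hand": -1},
  {"dp": [0, 0, 0], "turn": 0, "hand": -1},
])

```text
time_s: 11.32
tcp_pos: [0.526, 0.1244, 0.153]
ee_rot: [[0.024, 0.998, -0.057], [-0.0, -0.057, -0.998], [-1.0, 0.024, -0.001]]
ft_force: [-0.9, 0.4, 3.1]
grip_width: 0.0006
```

Call:
send_rows([
  {"dp": [0.4, 0, 0], "turn": 0, "hand": -1},
  {"dp": [0.4, 0, 0], "turn": 0, "hand": -1},
  {"dp": [0.3, 0, 0], "turn": 0, "hand": -1},
  {"dp": [0, 0, 0], "turn": 0, "hand": -1},
])

```text
time_s: 11.65
tcp_pos: [0.5261, 0.1246, 0.1416]
ee_rot: [[0.024, 0.998, -0.057], [0.0, -0.057, -0.998], [-1.0, 0.024, -0.002]]
ft_force: [-2.3, -0.1, 4.9]
grip_width: 0.0006
```

Call:
send_rows([
  {"dp": [0.25, 0, 0], "turn": 0, "hand": -1},
  {"dp": [0, 0, 0], "turn": 0, "hand": -1},
  {"dp": [0, 0, 0], "turn": 0, "hand": -1},
  {"dp": [0, 0, 0], "turn": 0, "hand": -1},
  {"dp": [0, 0, 0], "turn": 0, "hand": -1},
  {"dp": [0, 0, 0], "turn": 0, "hand": -1},
  {"dp": [0, 0, 0], "turn": 0, "hand": -1},
  {"dp": [0, 0, 0], "turn": 0, "hand": -1},
  {"dp": [0, 0, 0], "turn": 0, "hand": -1},
])

```text
time_s: 12.4
tcp_pos: [0.5262, 0.1246, 0.1404]
ee_rot: [[0.024, 0.998, -0.057], [0.0, -0.057, -0.998], [-1.0, 0.023, -0.002]]
ft_force: [-3.1, -0.2, 6.1]
grip_width: 0.0003
```

```bash
python3 - <<'E'
from h import *
st,p,d,X=shot("w11")
h=X[...,2];R=(d>0)
a=R&(p.max(-1)<60)&(X[...,1]<.15)&(X[...,1]>.098)&(X[...,0]>.5)&(X[...,0]<.546)&(h>.11)&(h<.165)
P=X[a];print("pad",a.sum(),np.median(P,0),"z slope",np.linalg.lstsq(np.c_[P[:,:2],np.ones(len(P))],P[:,2],rcond=None)[0])
rects("modtop",X,R&(X[...,1]>.2)&(X[...,1]<.3)&(abs(h-.13)<.012)&(p.min(-1)>100))
p,d=imaging.read_camera("scene"); cv2.imwrite("pics/s11.png",cv2.resize(p[150:350,200:500,::-1],(780,520)))
E
```

```text
t 12.4 tcp [0.5262 0.1246 0.1404] jaw yaw deg -93.25782572644451 down [ 0.024  0.    -1.   ] w 0.00031132992429810805 F [-3.08 -0.15  6.07]
pad 3968 [0.53599595 0.12246354 0.13936387] z slope [-0.0537091   0.00548138  0.16798815]
modtop 5961 px [ 33  82  66 182] c [587.  249.4] [17.6 90.5] 86.27 med [0.5904 0.2485 0.1294]
```

View pics/w11.png

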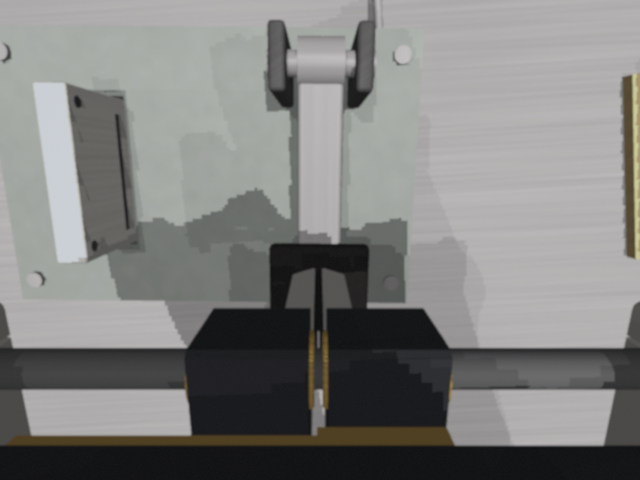

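View pics/s11.png

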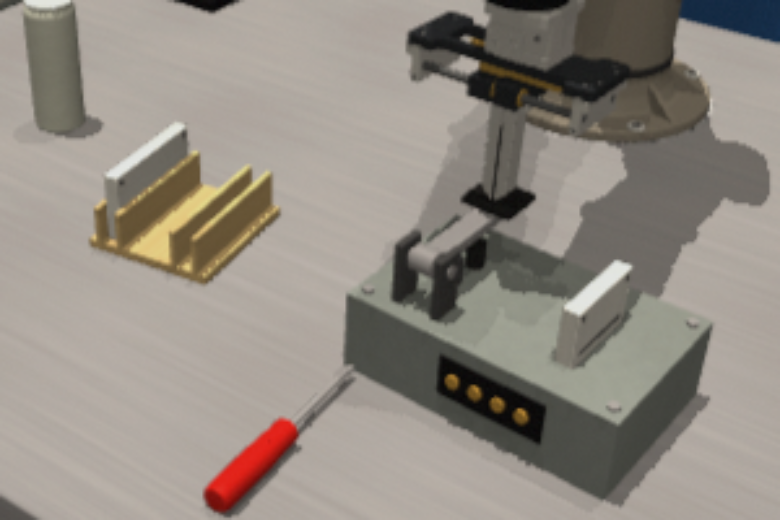

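```bash
python3 - <<'E'
from plant import status,bot
import numpy as np
s=status.read_state(); print(s['time_s'],np.round(s['tcp_pos'],4),np.round(s['ft_force'],2),np.round(s['joint_velocities'],4))
assert abs(s['tcp_pos'][2]-.1398)<.002 and s['ft_force'][2]>3
print(bot.finish_job())
E
```

```text
12.5 [0.5262 0.1246 0.1404] [-3.24 -0.56  5.74] [ 0.0007  0.0002 -0.0003  0.0023  0.0025 -0.0005 -0.0001]
the job is handed in; nothing more can be done
None
```

I took the narrow module out of the rack, slid it into the station's slot until it touched the floor, and let go. I then pressed the lever pad with the closed fingers to about half travel and handed the job in at 12.5 s, still holding it there. `finish_job` gives no verdict, so the checks below are my own measurements.

- **Module:** its top is 50 mm above the station's top face, within about 0.5 mm of the slot centre. It was level to about 0.004 rad just after release and in line with the slot to about 0.1° at the last look. Nothing was touching it.
- **Lever:** the TCP (fingertip end) was steady at 140.4 mm, and the arm was practically still. The force was 5.7 N upward, with about 3 N of side load along −x from friction on the pad. The pad's upper face measured about 139 mm, which matches level. A plane fitted to the pad showed a slope of 0.05 rad instead of 0; some finger pixels may have got into that fit. Even if that slope is real, the lever would be at about 0.13 to 0.23 rad, still inside the allowed 0.12 to 0.24.
- **Other objects:** in the last scene image the wide module stands in its bay, and the can and screwdriver look unmoved. The mug was not in that view, but it was there and clear of the arm in earlier wrist images. I did not measure how far any of these had moved.
- **Corrected on the way:** the first grip on the module was about 10 mm too high. I reopened the gripper, went lower and gripped again before lifting.

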